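# Hook the scraper for the wash line

### The arm

A 6-joint arm with a two-finger parallel gripper is mounted at the origin on the work surface. World frame = base frame: x ahead of the robot, y to its left, z up, the work surface at z = 0. Lengths are in m, angles in degrees, forces in N, time in s.
With the tool pointing down it reaches from about 0.3 to 0.75 m from the base axis. Payload 8.5 kg.
Tool frame: the origin (TCP) lies midway between the tips of the shut fingers; the grasp point (between the pads) lies 19 mm behind it; y points along the fingers, x is the direction in which the jaws open and shut, and the axes are right-handed (so a half turn about y gives the same grasp; the last joint's range is limited). The gripper opens to 85 mm and grips with 20 to 120 N. Pads are 22 mm wide; open, the fingers measure 114 mm over their backs; the gripper's body (76 mm by 85 mm) begins 54 mm behind the grasp point. The pads swing forward as they close: fully open they stand 13 mm farther back than shut.
Start: joints at [-88.31, 21.807, 74.336, -0, 83.858, -12.336], TCP at [0.133, -0.534, 0.231] pointing down, gripper open.
Joint ranges: [-178.18, 178.18], [-50.72, 133.34], [12.68, 142.11], [-81.47, 261.47], [9.98, 163.14], [-165.26, 165.26]. Speed limits (degrees/s): [136.94, 136.94, 180, 180, 180, 180].

### API

Orientations are given as a 3x3 rotation matrix whose columns are the frame's x, y, z axes.
In Python, from rig import env gives the robot as it stands.
- The arm moves only by the tool carry_out, never from a script. Its argument "plan" is a list of rows, each a list of 3 entries, a list of its own where there are three numbers: the shift along the tool's x, y, z in m, then the turn, a rotation vector about the tool's x, y, z in degrees, then the finger opening in m, from 0 to 0.0854. In form: [[[dx, dy, dz], [ax, ay, az], jaw], ...]. A call has 1 to 8 rows; each row shifts and turns the commanded pose from where the row before left it, along the tool's axes as they then stand; what a row does not reach is not made up. A row lasts 1/8 s, in which the tool goes at most 62.5 mm and 10.7 degrees, less where a joint would pass 70% of its speed; a pose out of reach is approached as far as the arm can. A call is refused whole if a number of a shift passes 0.0625 or a number of a turn 10.7, either way. A call with a gripper value outside its range is refused whole. The fingers move at their own pace and stop on an object; "force" is the grip in N (left out, the last holds). Time passes only in rows, so rows that do not move let the fingers close. It gives the time, the measured TCP pose, the force and the opening at its end, in the units of the state.
- env.observe(): the state, without advancing time (a new reading comes with each control period).
- env.get_image(name): name is "side" or "top" or "wrist"; returns a dict with "image" (384x512x3 uint8, red, green, blue), "vfov" (degrees; the focal length in pixels is half the picture's height over the tangent of half this angle, whatever the lens; pixels are square), "cx", "cy" (the principal point, pixels), "rvec" (rotation vector, rad) and "tvec" (3), from world to camera coordinates, as OpenCV has them; the wrist camera has in their place "tool_from_camera" (4x4, takes a point from camera to tool coordinates, whose origin is the TCP and whose axes are the tool frame's). Camera axes: x right, y down, z forward; pixel columns grow to the right and rows downward; lengths in m; the calibration is good to about 2 mm. A picture is of the moment at which its call begins: read the wrist's pose just before it. There is no depth.
- env.close_job(): hands the job in, once; it reports no verdict.
Trained networks look in a picture, given as the dict that the camera call returned (one of the last four; its "shot" number tells which), for a name from the list of things; names that differ only in an ending like _2 or _b are one class to them, and where a whole thing is asked for, a point or a joint stands for the part that bears it (a point fixed in the world has none). Each returns a list of dicts, best first, with "conf" (0 to 1); they miss things now and then, are a little off and sometimes report something else, mostly with a low value. They report only what shows in the picture. A call takes as long as a camera call. They do not tell look-alikes from the thing itself.
- env.outline_of(target, picture): "mask" (384x512 bool, what is visible of it) and "pixel" ([row, column] in pixels, amid what is visible of it).
The state is a dict: "time_s": time; "q": joint angles; "qvel": joint speeds; "joint_efforts": joint torques, N m; "position": TCP position; "tool_rot": TCP orientation; "ft_force": force on the tool from outside, world axes, zero at the start; "wrist_torque": the same for the moment, N m; "grip_width": finger opening in m.
Only numpy, scipy, OpenCV 4.12 (cv2) and the standard library are available. Lean on these libraries where they do the work, as an engineer would, in place of code of your own. Each camera call takes 0.05 s, during which the arm holds its last target.

### The job

The utensils on the draining stand are to be hung up for washing. Lift the large S-hook off its bar and hang it in the hole at the handle end of the square-bladed scraper: the free tip of its upper bend goes down through the hole, the bend goes over the handle's end, and the hook is left hanging there. Leave the scraper lying on the stand.

Things in the scene. Friction and masses are not known exactly. Their poses are not given: they have to be found in the camera images.
- s_hook: Large steel S-hook, 164 mm tall, 64 wide, 8 mm bar, 0.12 kg, hanging upright on a 12 mm bar (centre 200 mm above the bench), 110 mm from a small S-hook (88 mm tall, not wanted). Origin: middle of its underside; z up; the S lies in its x-z plane, y square to it. Upper bend: inside top at z 156, outer top at z 164, opens to +x, which starts roughly away from the robot.
- hook_tip (a point): Lowest point of the upper bend's free end, at (28, 0, 125) mm in the hook's frame; this leg points down. The bend's other side, at (-28, 0, 132), is 8 mm thick along y and clear to pinch from above. The middle slants through (0, 0, 82) to a lower bend at x -32 to 32, z 0 to 64, so things enter or leave the upper bend (the bar too) level through +x, at z 90 to 124.
- scraper: Flat steel scraper, nearly square 110 x 115 mm blade, 4 mm thick, 0.5 kg, loose on a blue pipe stand's deck (180 mm high). In any order, 130 mm apart, lie a round-bladed turner and a narrow-bladed spreader with the same handle. Origin: centre of the hole in the handle's end, on the underside; z up; +x runs along the handle to the blade, whose far edge is at x 280 mm.
- scraper_hole (a point): Centre of that 30 mm hole on the handle's top face (z 4 mm in the scraper's frame, same axes). The plate round it is 50 mm wide and spans x -27 to +27, so 12 mm of metal lies between hole and handle end. The end juts towards the robot over the stand's front edge, the hole 65 to 82 mm clear of it, free air below.
Mind the look-alikes: they are no part of the job. What is shaped like the s_hook but blue or green is not meant.

How it is judged:
By the outcome, as a careful person would: the job done as asked, in the order asked, and still so for the second after the job is handed in, with the robot touching nothing.
It also fails if it takes over 54 s, if anything falls off the work surface, if the arm or the gripper's body presses on something with over 40 N, if the wrist force passes 120 N, or if a joint passes its speed limit or range.

## Working session

There is one attempt and no reset: what is moved stays moved. The work goes in short steps, Python scripts to look and compute and a tool call to move; the robot and the scene stay as the last step left them, time stands still between calls to the robot, and variables do not carry over. Pictures are saved under pics/ and viewed, and the job is handed in when it is done.

Besides the shell and the picture viewer there is one more tool, called as a command line: name --argument value ..., lists and objects as JSON in quotes. carry_out: Moves the arm, as the interface text tells. Its arguments: {"type":"object","properties":{"plan":{"type":"array","items":{"type":"array"}},"force":{"type":"number"}},"required":["plan"]}

```bash
ls; mkdir -p pics; cat > h.py <<'E'
import numpy as np, cv2
from rig import env
def K(p):
    f=p["image"].shape[0]/2/np.tan(np.radians(p["vfov"])/2)
    return np.array([[f,0,p["cx"]],[0,f,p["cy"]],[0,0,1.]])
def save(p,n,crop=None,s=1):
    im=p["image"][:,:,::-1]
    if crop: r0,r1,c0,c1=crop; im=im[r0:r1,c0:c1]
    if s!=1: im=cv2.resize(im,None,fx=s,fy=s,interpolation=cv2.INTER_CUBIC)
    cv2.imwrite("pics/"+n,im)
E
python3 - <<'E'
from h import *
s=env.observe()
print({k:np.round(v,3).tolist() for k,v in s.items()})
for n in ["side","top","wrist"]:
    p=env.get_image(n); save(p,n+"0.png",s=1.5)
    print(n,p["vfov"],p["cx"],p["cy"],p.get("rvec"),p.get("tvec"),p.get("tool_from_camera"),[k for k in p])
    for t in ["s_hook","scraper"]:
        for d in env.outline_of(t,p): print(t,d["conf"],d["pixel"],d["mask"].sum())
E
```

```text
pics
{'time_s': 0.0, 'q': [-88.312, 21.839, 74.386, 0.002, 83.856, -12.335], 'qvel': [-0.005, -0.041, 0.017, -0.022, -0.014, 0.049], 'joint_efforts': [-0.001, -44.847, -23.128, -0.0, 0.005, -0.0], 'position': [0.133, -0.533, 0.231], 'tool_rot': [[0.242, -0.0, 0.97], [-0.97, 0.001, 0.242], [-0.001, -1.0, 0.0]], 'ft_force': [-0.534, -0.103, 0.086], 'wrist_torque': [0.048, 0.006, -0.039], 'grip_width': 0.086}
side 56.57940988149685 259.31387931832234 184.0965916177928 [ 0.2699266  -2.83790051  1.16429243] [0.55724809 0.08187254 0.82832717] None ['image', 'vfov', 'cx', 'cy', 'rvec', 'tvec', 'shot']
s_hook 0.95 [303.1, 338.1] 461
s_hook 0.83 [260.2, 159.7] 511
s_hook 0.79 [320.0, 275.4] 705
s_hook 0.63 [283.0, 231.0] 394
scraper 0.9 [77.9, 197.6] 1425
top 53.48438533192124 252.98156946951846 190.3625173817182 [ 2.11664375 -2.16460581  0.21141286] [0.10317666 0.5268275  0.99573907] None ['image', 'vfov', 'cx', 'cy', 'rvec', 'tvec', 'shot']
s_hook 0.75 [180.7, 166.7] 271
s_hook 0.72 [208.4, 126.2] 210
s_hook 0.63 [127.2, 161.5] 67
s_hook 0.61 [253.3, 161.4] 240
scraper 0.56 [86.3, 364.2] 2952
wrist 63.98851561007641 254.42518514014478 190.54517275351952 None None [[ 9.99998667e-01  1.11545275e-03 -1.19245038e-03 -2.92411156e-04]
 [ 1.43991375e-03 -2.58058258e-01  9.66128284e-01 -1.43935136e-01]
 [ 7.69948780e-04 -9.66128714e-01 -2.58059521e-01  6.58002092e-02]
 [ 0.00000000e+00  0.00000000e+00  0.00000000e+00  1.00000000e+00]] ['image', 'vfov', 'cx', 'cy', 'tool_from_camera', 'shot']
```

View pics/side0.png

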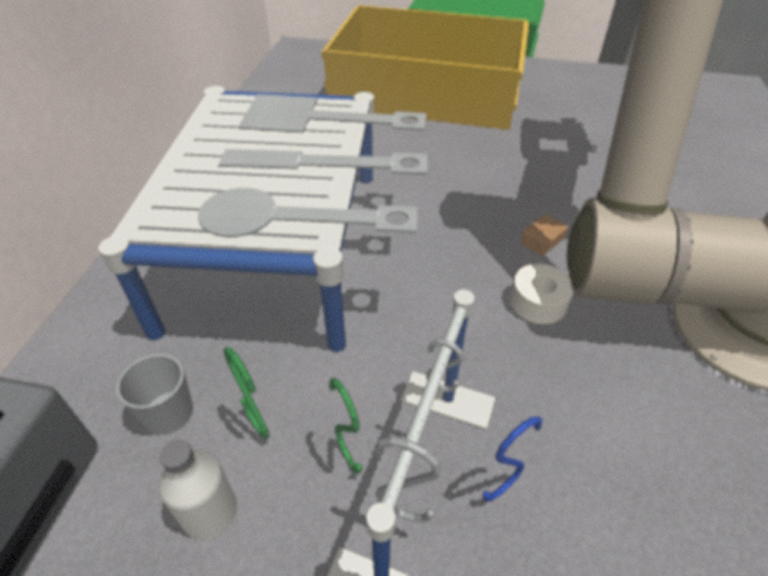

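View pics/top0.png

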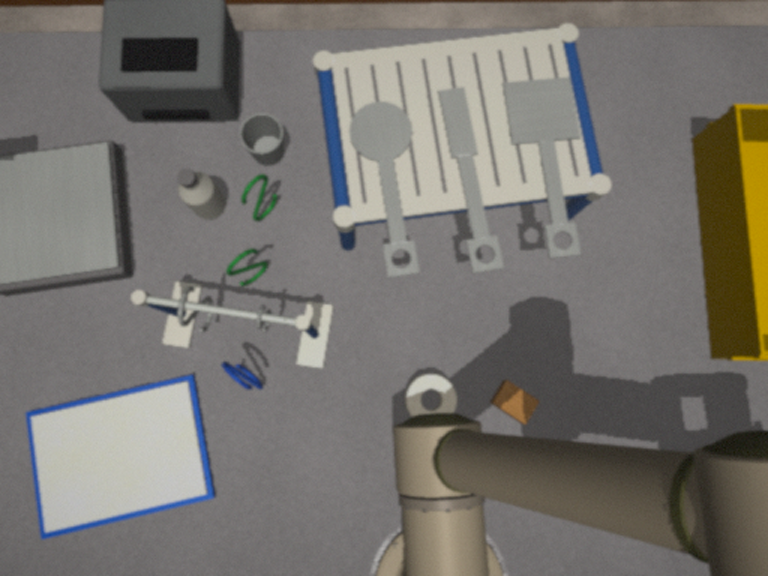

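View pics/wrist0.png

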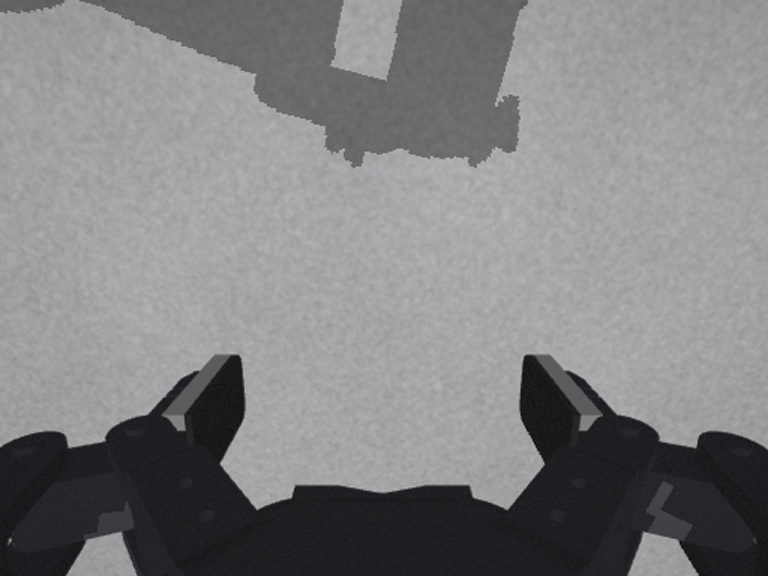

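The side view (1.5x) shows the rack bar running from (464,298) to (380,520). The large grey hook is near its outer end at about (415,470), and the small grey one is at (445,360). Blue and green S-hooks stand around the rack. The square blade is the tool farthest from the rack: in the top view its blade is at (540,110) and its hole at (563,238).

```bash
cat >> h.py <<'E'
def ray(p,px,st=None):
    """px (col,row) -> origin, dir world"""
    d=np.linalg.inv(K(p))@np.array([px[0],px[1],1.])
    if "rvec" in p and p["rvec"] is not None:
        R=cv2.Rodrigues(np.array(p["rvec"],float))[0]; t=np.array(p["tvec"],float).ravel()
        o=-R.T@t; d=R.T@d
    else:
        T=np.array(p["tool_from_camera"]); R=np.array(st["tool_rot"])@T[:3,:3]
        o=np.array(st["position"])+np.array(st["tool_rot"])@T[:3,3]; d=R@d
    return o,d/np.linalg.norm(d)
def atz(r,z): o,d=r; return o+d*(z-o[2])/d[2]
def tri(rs):
    A=np.zeros((3,3));b=np.zeros(3)
    for o,d in rs: P=np.eye(3)-np.outer(d,d);A+=P;b+=P@o
    x=np.linalg.solve(A,b); return x,[np.linalg.norm((np.eye(3)-np.outer(d,d))@(x-o)) for o,d in rs]
E
python3 - <<'E'
from h import *
s=env.get_image("side");t=env.get_image("top")
save(s,"side_hook.png",(190,384,230,380),5); save(t,"top_hook.png",(170,260,70,240),4.5)
save(s,"side_scr.png",(50,180,130,300),4.5); save(t,"top_scr.png",(40,190,320,420),4)
def T(n,a,b): x,e=tri([ray(s,np.array(a)/1.5),ray(t,np.array(b)/1.5)]); print(n,x.round(4),np.round(e,4))
T("cap in",(464,298),(305,322));T("cap out",(380,520),(138,297))
T("hole",(410,120),(563,238)); T("sm hole",(410,162),(486,252)); T("rd hole",(399,217),(401,257))
E
```

```text
cap in [0.446  0.2098 0.2041] [0.0013 0.0013]
cap out [0.4899 0.4618 0.2061] [0.0007 0.0007]
hole [ 0.5735 -0.2026  0.1819] [0.0031 0.0031]
sm hole [ 0.553  -0.0768  0.1821] [0.0028 0.0028]
rd hole [0.5467 0.0597 0.1841] [0.0031 0.0031]
```

View pics/side_hook.png

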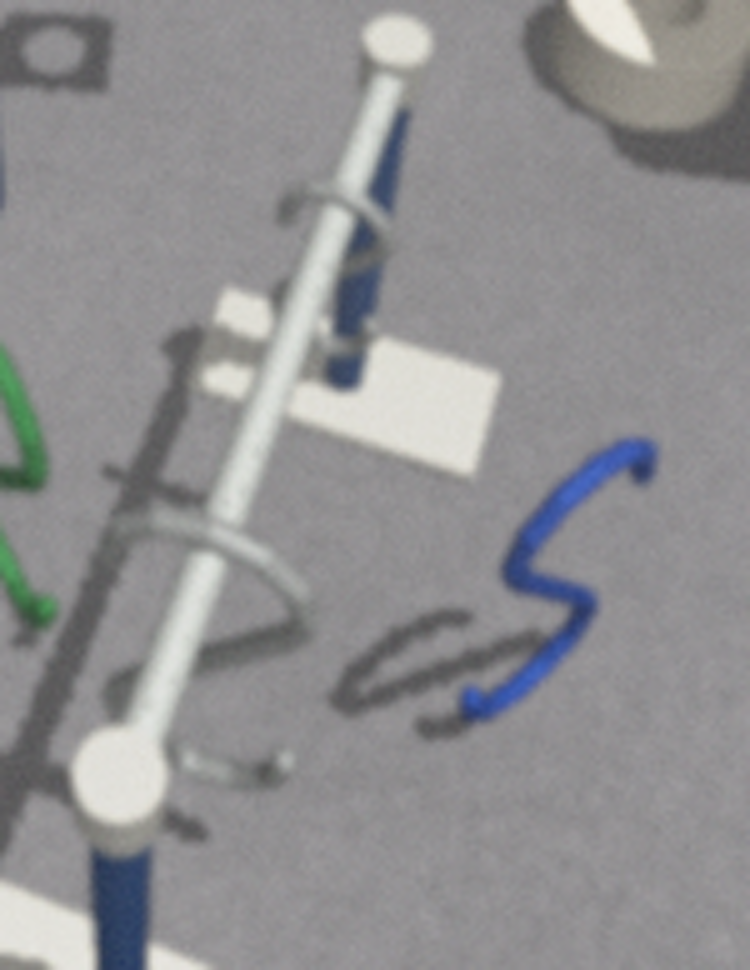

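View pics/top_hook.png

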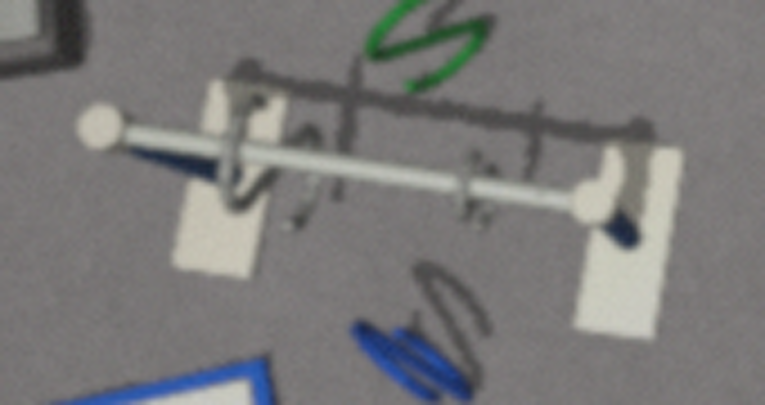

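View pics/top_scr.png

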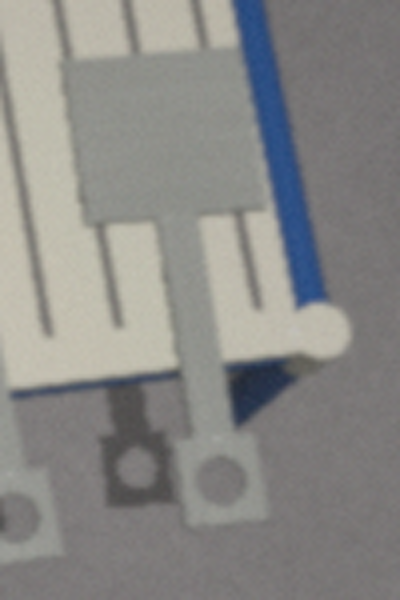

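View pics/side_scr.png

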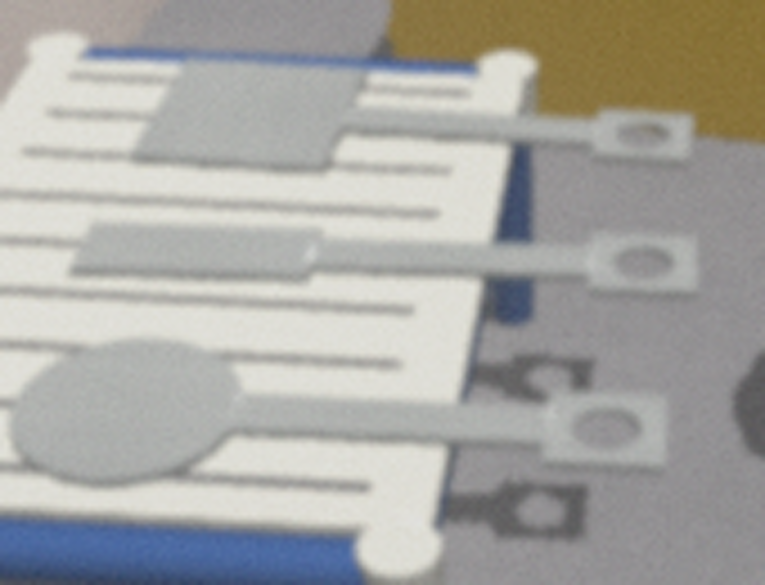

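Candidates for the hook, in unscaled side-view pixels (col,row):
- Large grey on the bar: (273,296)
- Small grey on the bar: (297,236)
- Blue, standing: (338,303)
- Green, two of them: (160,260) and (231,283)

I choose the large grey one. The crop shows its wide upper bend over the bar, clearly bigger than the small one. The scraper is the square blade at top (360,75), with its hole at (375,159). I'll view the scraper hole from the wrist on the way to the hook.

```bash
cat >> h.py <<'E'
def plan(target,yaw,n=None,start=None,y0=None):
    """tool y down; yaw = heading of tool z. prints rounded rows"""
    s=env.observe(); R=np.array(s["tool_rot"]); p=np.array(s["position"]) if start is None else np.array(start)
    c=np.degrees(np.arctan2(R[1,2],R[0,2])) if y0 is None else y0
    d=np.array(target)-p; dy=yaw-c
    m=max(int(np.ceil(np.linalg.norm(d)/.06)),int(np.ceil(abs(dy)/10)),1) if n is None else n
    for i in range(m):
        a=np.radians(c+dy*i/m)
        X=np.array([np.sin(a),-np.cos(a),0]);Y=np.array([0,0,-1.]);Z=np.array([np.cos(a),np.sin(a),0])
        v=d/m; print([[round(float(v@X),4),round(float(v@Y),4),round(float(v@Z),4)],[0,round(-dy/m,2),0]])
def stat():
    s=env.observe(); R=np.array(s["tool_rot"])
    print("t",s["time_s"],"pos",np.round(s["position"],4),"yaw",round(float(np.degrees(np.arctan2(R[1,2],R[0,2]))),2),"ydown",np.round(R[:,1],3),"F",np.round(s["ft_force"],1),"w",s["grip_width"],"q",np.round(s["q"],1))
E
python3 - <<'E'
from h import *
s=env.get_image("side");t=env.get_image("top")
print(tri([ray(s,(273,295.6)),ray(t,(122.2,204.4))]))
plan([0.45,-0.25,0.36],0)
E
```

```text
(array([0.47558741, 0.393212  , 0.20548777]), [np.float64(0.0010315581407724316), np.float64(0.001031558140772364)])
[[-0.0248, -0.0161, 0.047], [0, np.float64(1.75), 0]]
[[-0.0262, -0.0161, 0.0462], [0, np.float64(1.75), 0]]
[[-0.0276, -0.0161, 0.0454], [0, np.float64(1.75), 0]]
[[-0.029, -0.0161, 0.0445], [0, np.float64(1.75), 0]]
[[-0.0303, -0.0161, 0.0436], [0, np.float64(1.75), 0]]
[[-0.0317, -0.0161, 0.0427], [0, np.float64(1.75), 0]]
[[-0.033, -0.0161, 0.0417], [0, np.float64(1.75), 0]]
[[-0.0342, -0.0161, 0.0407], [0, np.float64(1.75), 0]]
```

carry_out --plan '[[[-0.025,-0.03,0.03],[0,1.8,0],0.05],[[-0.026,-0.03,0.03],[0,1.8,0],0.05],[[-0.028,-0.02,0.04],[0,1.8,0],0.05],[[-0.029,-0.02,0.044],[0,1.8,0],0.05],[[-0.03,-0.015,0.044],[0,1.8,0],0.05],[[-0.032,-0.01,0.043],[0,1.8,0],0.05],[[-0.033,-0.005,0.042],[0,1.8,0],0.05],[[-0.034,0,0.041],[0,1.8,0],0.05]]'

```text
time_s: 1.65
position: [0.4151, -0.2579, 0.3619]
tool_rot: [[-0.008, 0.001, 1.0], [-1.0, -0.001, -0.008], [0.001, -1.0, 0.001]]
ft_force: [0.3, -1.0, 0.5]
grip_width: 0.0499
```

```bash
python3 - <<'E'
from h import *
stat(); s=env.observe(); p=env.get_image("wrist"); save(p,"w1.png",s=1.5)
for d in env.outline_of("scraper_hole",p)+env.outline_of("scraper",p): print(d["conf"],d["pixel"],d["mask"].sum())
E
```

```text
t 1.65 pos [ 0.4151 -0.2579  0.3619] yaw -0.44 ydown [ 0.001 -0.001 -1.   ] F [ 0.3 -1.   0.5] w 0.049916846505064366 q [-45.8  11.8  67.5  -0.  100.6  44.7]
0.81 [27.0, 190.2] 1390
0.69 [24.8, 190.2] 1429
```

View pics/w1.png

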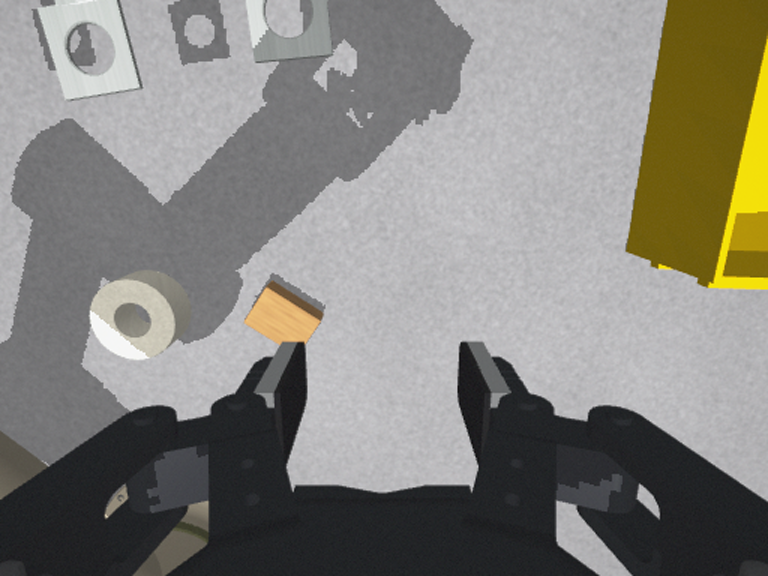

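The wrist view shows the scraper handle end cut off at the top at (288,15) and another tool's end at (90,50). I'll move ahead and left.

carry_out --plan '[[[-0.02,-0.01,0.05],[0,0,0],0.05],[[-0.02,-0.01,0.05],[0,0,0],0.05],[[0,0,0],[0,0,0],0.05]]'

```text
time_s: 2.17
position: [0.5158, -0.2199, 0.3807]
tool_rot: [[-0.004, -0.0, 1.0], [-1.0, 0.0, -0.004], [-0.0, -1.0, -0.0]]
ft_force: [-0.1, -0.8, -0.7]
grip_width: 0.0499
```

```bash
python3 - <<'E'
from h import *
import pickle
stat(); s=env.observe(); p=env.get_image("wrist"); save(p,"w2.png",s=1.5); pickle.dump((s,p),open("w2.pkl","wb"))
for d in env.outline_of("scraper_hole",p)+env.outline_of("scraper",p): print(d["conf"],d["pixel"],d["mask"].sum())
E
```

```text
t 2.175 pos [ 0.5158 -0.2199  0.3807] yaw -0.25 ydown [-0.  0. -1.] F [-0.1 -0.8 -0.7] w 0.049897083861533346 q [-35.2  19.9  53.3   0.  106.9  55.1]
0.55 [79.0, 231.1] 4113
0.88 [78.7, 231.2] 4240
```

View pics/w2.png

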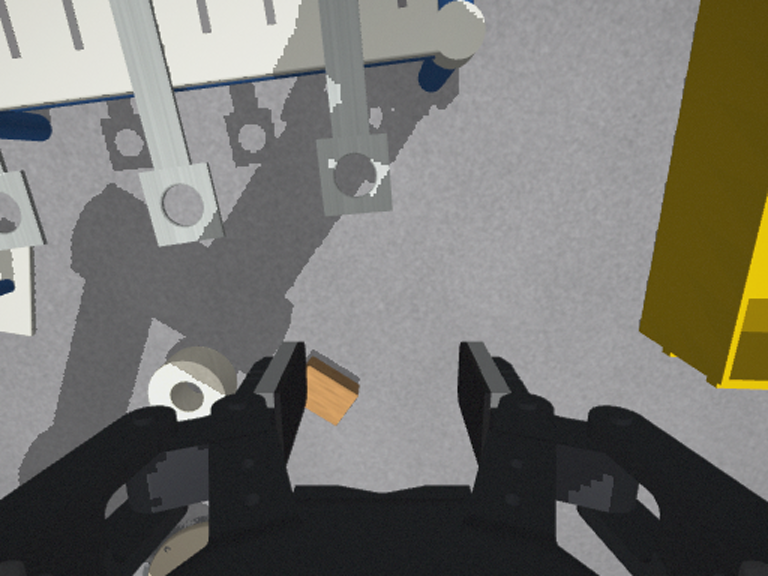

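```bash
python3 - <<'E'
from h import *
import pickle
w,pw=pickle.load(open("w2.pkl","rb"))
s=env.get_image("side");t=env.get_image("top")
rs=[ray(pw,(354/1.5,175/1.5),w),ray(t,(375.5,160)),ray(s,(272.9,79.6))]
print(tri(rs)); print([atz(r,.184).round(4) for r in rs])
A=atz(ray(pw,(354/1.5,175/1.5),w),.184)
for a,b in [((316,140),(323,216)),((384,135),(392,211)),((323,0),(334,138)),((360,0),(369,138))]:
    P,Q=[atz(ray(pw,np.array(x)/1.5,w),.184) for x in (a,b)]; d=P-Q; print(P.round(4),Q.round(4),np.linalg.norm(d).round(4),np.degrees(np.arctan2(d[1],d[0])))
E
```

```text
(array([ 0.57225609, -0.20055956,  0.1840721 ]), [np.float64(0.001384640181499747), np.float64(0.0016732989542650786), np.float64(0.001235645450352402)])
[array([ 0.5729, -0.1993,  0.184 ]), array([ 0.5728, -0.2023,  0.184 ]), array([ 0.5711, -0.1992,  0.184 ])]
[ 0.597 -0.173  0.184] [ 0.5436 -0.1759  0.184 ] 0.0534 3.206834822628491
[ 0.6001 -0.2209  0.184 ] [ 0.5471 -0.2267  0.184 ] 0.0534 6.176532850751504
[ 0.6846 -0.1811  0.184 ] [ 0.5983 -0.1857  0.184 ] 0.0865 3.0468518256268955
[ 0.6845 -0.2054  0.184 ] [ 0.5982 -0.2104  0.184 ] 0.0865 3.29987608680852
```

Hole at (0.572, -0.200, 0.184), handle yaw about +4°. The three views agree to 2 mm and the plate length measures 53 mm. Next I go to the hook.

carry_out --plan '[[[-0.055,0,-0.01],[0,1,0],0.05],[[-0.055,0,-0.01],[0,1,0],0.05],[[-0.055,0,-0.008],[0,1,0],0.05],[[-0.055,0,-0.006],[0,1,0],0.05],[[-0.055,0,-0.005],[0,1,0],0.05],[[-0.055,0,-0.003],[0,1,0],0.05],[[-0.055,0,-0.002],[0,1,0],0.05],[[-0.055,0,0],[0,1,0],0.05]]'

```text
time_s: 3.42
position: [0.4996, 0.2213, 0.3819]
tool_rot: [[-0.148, 0.001, 0.989], [-0.989, -0.0, -0.148], [-0.0, -1.0, 0.001]]
ft_force: [0.7, -1.2, -0.2]
grip_width: 0.0498
```

carry_out --plan '[[[-0.055,0.01,0],[0,1,0],0.05],[[-0.055,0.01,0],[0,1,0],0.05],[[-0.04,0,0],[0,0,0],0.05],[[0,0,0],[0,0,0],0.05]]'

```text
time_s: 3.92
position: [0.5242, 0.3697, 0.3602]
tool_rot: [[-0.178, -0.001, 0.984], [-0.984, -0.001, -0.178], [0.001, -1.0, -0.001]]
ft_force: [-0.3, -0.1, 0.5]
grip_width: 0.0502
```

```bash
python3 - <<'E'
from h import *
import pickle
stat(); s=env.observe(); p=env.get_image("wrist"); save(p,"w3.png",s=1.5); pickle.dump((s,p),open("w3.pkl","wb"))
for d in env.outline_of("s_hook",p): print(d["conf"],d["pixel"],d["mask"].sum())
E
```

```text
t 3.925 pos [0.5242 0.3697 0.3602] yaw -10.28 ydown [-0.001 -0.001 -1.   ] F [-0.3 -0.1  0.5] w 0.05016613682151403 q [ 24.6  29.7  40.7   0.  109.7 124.9]
0.95 [126.5, 287.3] 769
0.84 [209.9, 240.1] 645
0.81 [253.0, 294.6] 435
0.68 [23.3, 282.8] 609
```

View pics/w3.png

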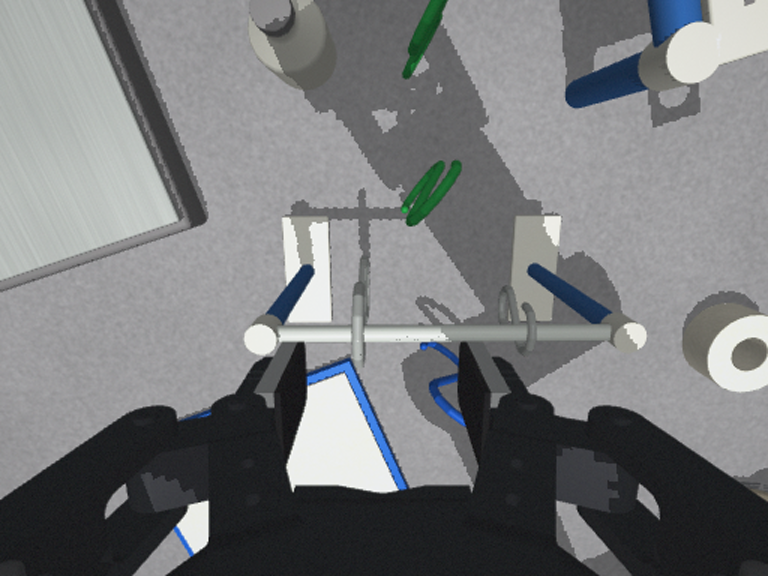

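The large hook is at (358,330) on the bar, with the small one at (518,320). I back off to get a clearer second view.

carry_out --plan '[[[-0.008,0,-0.045],[0,0,0],0.05],[[-0.007,0,-0.045],[0,0,0],0.05],[[0,0,0],[0,0,0],0.05]]'

```text
time_s: 4.4
position: [0.4362, 0.3989, 0.3634]
tool_rot: [[-0.179, 0.002, 0.984], [-0.984, 0.001, -0.179], [-0.002, -1.0, 0.002]]
ft_force: [0.4, -1.4, -0.1]
grip_width: 0.0498
```

```bash
python3 - <<'E'
from h import *
import pickle
stat(); s=env.observe(); p=env.get_image("wrist"); save(p,"w4.png",(60,260,150,350),3.7); pickle.dump((s,p),open("w4.pkl","wb"))
w,pw=pickle.load(open("w3.pkl","rb")); save(pw,"w3c.png",(150,270,150,450),2.6)
E
```

```text
t 4.4 pos [0.4362 0.3989 0.3634] yaw -10.32 ydown [ 0.002  0.001 -1.   ] F [ 0.4 -1.4 -0.1] w 0.049837393051366516 q [ 31.   23.4  50.6   0.  105.9 131.3]
```

View pics/w4.png

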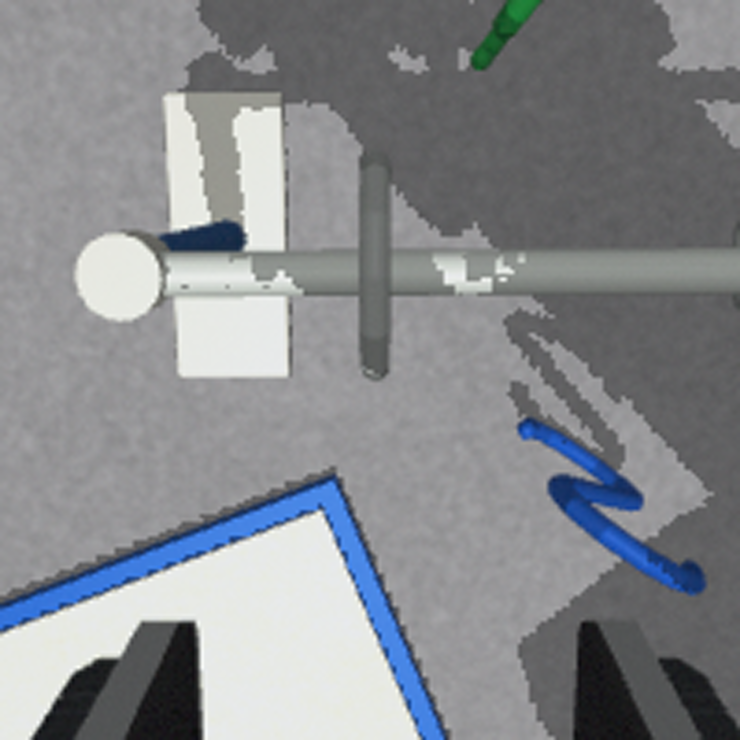

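View pics/w3c.png

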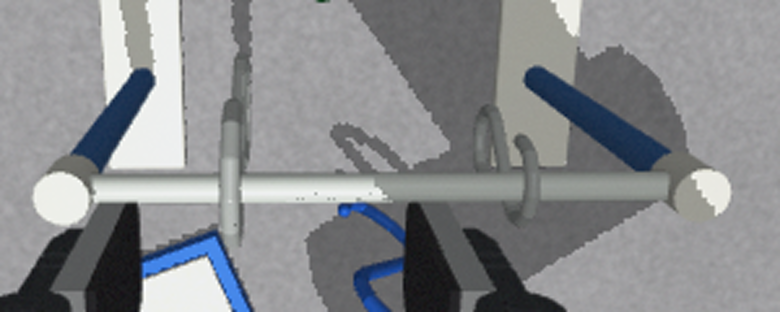

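```bash
python3 - <<'E'
from h import *
import pickle
w3,p3=pickle.load(open("w3.pkl","rb"));w4,p4=pickle.load(open("w4.pkl","rb"))
s=env.get_image("side");t=env.get_image("top")
f=lambda x,y:(150+x/3.7,60+y/3.7); g=lambda x,y:(150+x/2.6,150+y/2.6)
rs=[ray(p4,f(375,270),w4),ray(p3,g(231,187),w3)]
print(tri(rs)); print(tri(rs+[ray(s,(273,295.6)),ray(t,(122.2,204.4))]))
print([atz(r,.206).round(4) for r in rs])
P=[atz(ray(p4,f(*x),w4),.2) for x in [(120,275),(375,271),(735,271)]]; print(np.round(P,4))
d=P[2]-P[1];print("bar dir",np.degrees(np.arctan2(-d[0],d[1])), np.degrees(np.arctan2(d[0],-d[1])))
# hook ends
for z,x in [(.182,(375,373)),(.18,(375,158)),(.21,(375,205)),(.206,(375,340))]: print(z,atz(ray(p4,f(*x),w4),z).round(4))
E
```

```text
(array([0.47881989, 0.3953251 , 0.20268963]), [np.float64(7.992023735785209e-05), np.float64(7.992023735768961e-05)])
(array([0.47733647, 0.39428351, 0.20334293]), [np.float64(0.0019028536856233358), np.float64(0.0018543386215647613), np.float64(0.002196739515641459), np.float64(0.0024529891040197113)])
[array([0.4791, 0.3953, 0.206 ]), array([0.48  , 0.3948, 0.206 ])]
[[0.4895 0.4627 0.2   ]
 [0.4784 0.3955 0.2   ]
 [0.4613 0.3012 0.2   ]]
bar dir 169.74289420067873 -10.257105799321273
0.182 [0.4485 0.4012 0.182 ]
0.18 [0.5073 0.3905 0.18  ]
0.21 [0.4954 0.3923 0.21  ]
0.206 [0.4611 0.3986 0.206 ]
```

```bash
python3 - <<'E'
from h import *
import pickle
w4,p4=pickle.load(open("w4.pkl","rb"))
s=env.get_image("side");t=env.get_image("top")
f=lambda x,y:(150+x/3.7,60+y/3.7)
sp=lambda x,y:(230+x/5,190+y/5); tp=lambda x,y:(70+x/4.5,170+y/4.5)
# blue ends
for a,b in [((690,580),(655,460)),((690,580),(475,705)),((525,428),(655,460)),((525,428),(475,705))]:
    print(a,b,tri([ray(p4,f(*a),w4),ray(s,sp(*b))]))
E
```

```text
(690, 580) (655, 460) (array([0.34834906, 0.30789023, 0.1336145 ]), [np.float64(0.0015861402746176541), np.float64(0.0015861402746177751)])
(690, 580) (475, 705) (array([0.36568509, 0.33635028, 0.09109194]), [np.float64(0.04540777652181702), np.float64(0.045407776521816975)])
(525, 428) (655, 460) (array([0.39826142, 0.36198943, 0.2144388 ]), [np.float64(0.033216119455066716), np.float64(0.03321611945506676)])
(525, 428) (475, 705) (array([0.38686623, 0.34785226, 0.02350317]), [np.float64(0.0010763871903432811), np.float64(0.0010763871903432987)])
```

carry_out --plan '[[[-0.004,0.03,0.007],[0,0,0],0.04],[[0,0.045,0.007],[0,0,0],0.04],[[0,0.045,0],[0,0,0],0.04],[[0,0.04,0],[0,0,0],0.04],[[0,0,0],[0,0,0],0.04]]' --force 80

```text
time_s: 5.28
position: [0.4526, 0.3998, 0.1986]
tool_rot: [[-0.181, -0.006, 0.983], [-0.983, -0.003, -0.181], [0.004, -1.0, -0.005]]
ft_force: [0.4, -0.5, 1.0]
grip_width: 0.0399
```

```bash
python3 - <<'E'
from h import *
stat(); s=env.observe(); p=env.get_image("wrist"); save(p,"w5.png",s=1.5)
E
```

```text
t 5.275 pos [0.4526 0.3998 0.1986] yaw -10.44 ydown [-0.006 -0.003 -1.   ] F [ 0.4 -0.5  1. ] w 0.039863339355469235 q [ 30.2  28.8  68.2  -0.   83.4 130.7]
```

View pics/w5.png

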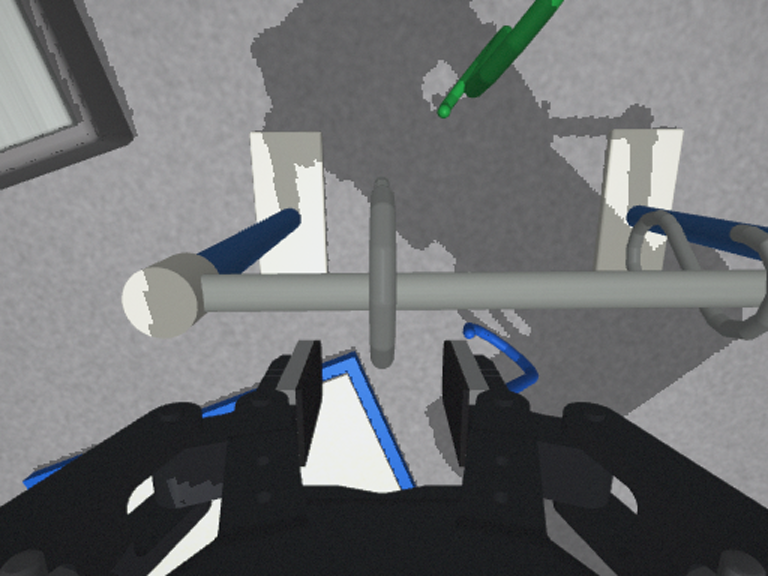

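The hook is centred between the fingers at column 382. I descend the rest and grip.

carry_out --plan '[[[0,0.018,-0.002],[0,0,0],0.04],[[0,0.018,0],[0,0,0],0.04],[[0,0,0],[0,0,0],0.04],[[0,0,0],[0,0,0],0.015],[[0,0,0],[0,0,0],0.0],[[0,0,0],[0,0,0],0.0],[[0,0,0],[0,0,0],0.0],[[0,0,0],[0,0,0],0.0]]' --force 80

```text
time_s: 6.32
position: [0.4515, 0.4018, 0.1666]
tool_rot: [[-0.18, 0.003, 0.984], [-0.984, 0.002, -0.18], [-0.002, -1.0, 0.002]]
ft_force: [-0.4, 1.9, 6.2]
grip_width: 0.0062
```

```bash
python3 - <<'E'
from h import *
stat(); s=env.observe(); p=env.get_image("wrist"); save(p,"w6.png",s=1.5);p=env.get_image("side"); save(p,"s6.png",(190,384,230,380),4)
E
```

```text
t 6.325 pos [0.4515 0.4018 0.1666] yaw -10.37 ydown [ 0.003  0.002 -1.   ] F [-0.4  1.9  6.2] w 0.006207632196457863 q [ 30.5  30.   71.5   0.   78.3 130.8]
```

View pics/w6.png

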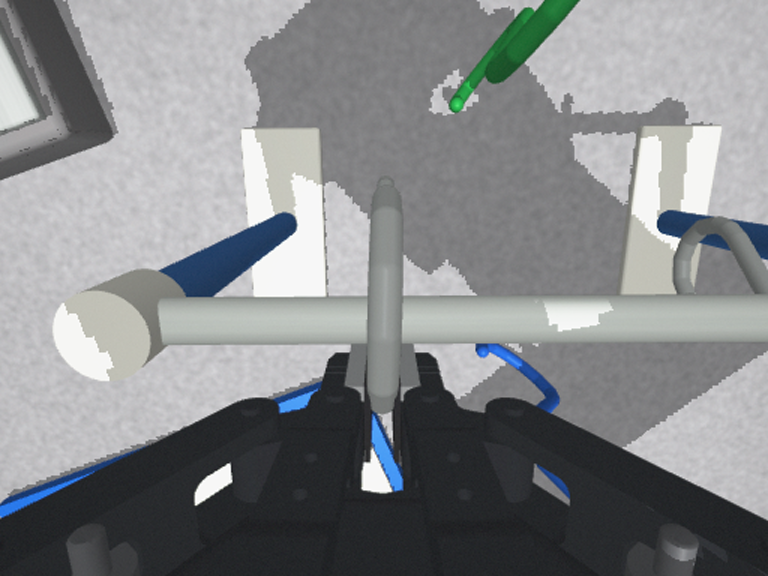

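View pics/s6.png

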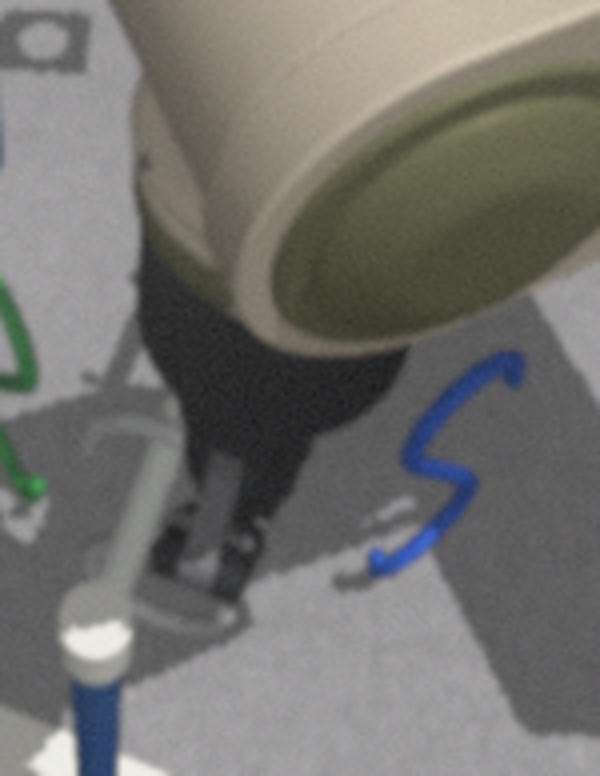

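Gripped, opening 6 mm. I lift slowly by 43 mm.

carry_out --plan '[[[0,-0.006,0],[0,0,0],0.0],[[0,-0.008,0],[0,0,0],0.0],[[0,-0.01,0],[0,0,0],0.0],[[0,-0.01,0],[0,0,0],0.0],[[0,-0.009,0],[0,0,0],0.0],[[0,0,0],[0,0,0],0.0],[[0,0,0],[0,0,0],0.0]]'

```text
time_s: 7.3
position: [0.4507, 0.4013, 0.208]
tool_rot: [[-0.18, -0.0, 0.984], [-0.984, -0.0, -0.18], [0.0, -1.0, -0.0]]
ft_force: [0.9, -0.3, -0.8]
grip_width: 0.0063
```

```bash
python3 - <<'E'
from h import *
stat(); s=env.observe(); p=env.get_image("wrist"); save(p,"w7.png",s=1.5);p=env.get_image("side"); save(p,"s7.png",(190,384,230,380),4);p=env.get_image("top"); save(p,"t7.png",(150,280,60,240),4)
E
```

```text
t 7.3 pos [0.4507 0.4013 0.208 ] yaw -10.38 ydown [-0. -0. -1.] F [ 0.9 -0.3 -0.8] w 0.0063213740678097615 q [ 30.5  28.2  67.7  -0.   84.2 130.8]
```

View pics/w7.png

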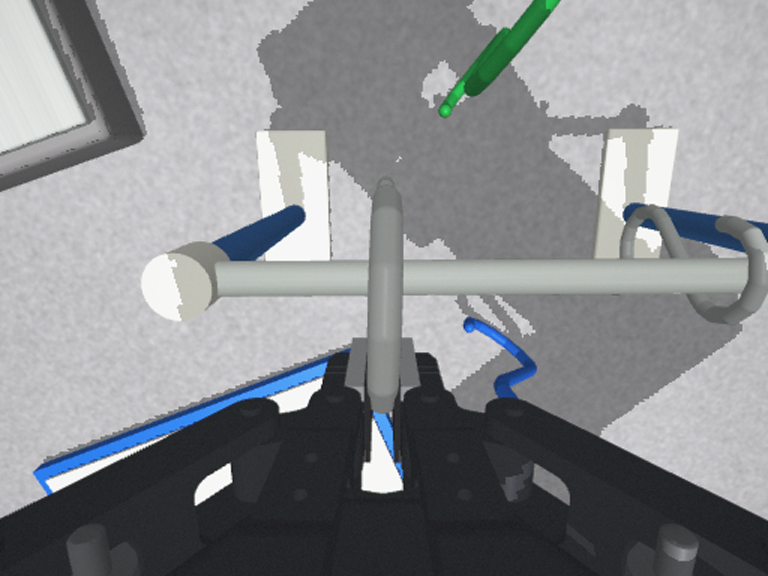

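View pics/s7.png

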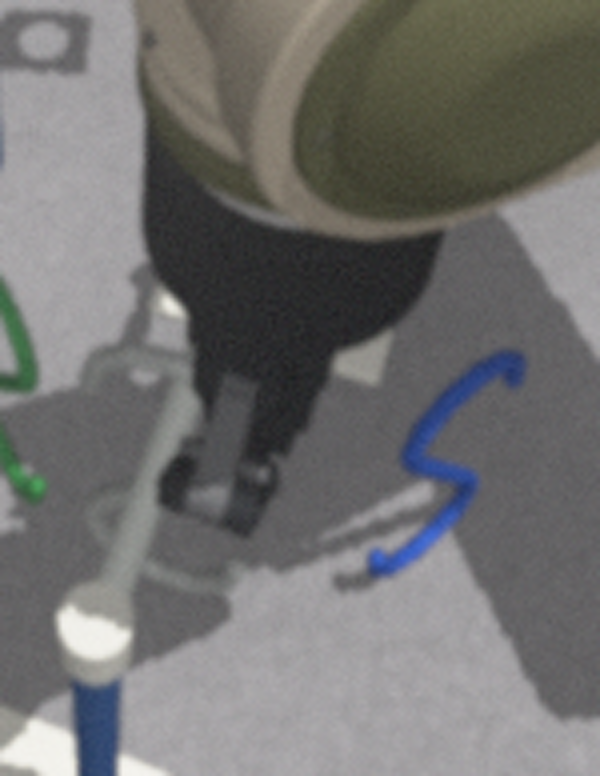

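The hook is unchanged in the hand (tip at (385,183) as before) and has lifted 41 mm, so the bar is level with the gap. I withdraw towards the robot.

carry_out --plan '[[[0,-0.001,-0.01],[0,0,0],0.0],[[0,0,-0.012],[0,0,0],0.0],[[0,0,-0.012],[0,0,0],0.0],[[0,0,-0.012],[0,0,0],0.0],[[0,0,-0.012],[0,0,0],0.0],[[0,0,0],[0,0,0],0.0]]'

```text
time_s: 8.2
position: [0.3929, 0.412, 0.2095]
tool_rot: [[-0.179, 0.0, 0.984], [-0.984, 0.0, -0.179], [-0.0, -1.0, 0.0]]
ft_force: [0.3, 0.4, -1.1]
grip_width: 0.0059
```

```bash
python3 - <<'E'
from h import *
stat(); s=env.observe(); p=env.get_image("wrist"); save(p,"w8.png",s=1.5)
E
```

```text
t 8.2 pos [0.3929 0.412  0.2095] yaw -10.32 ydown [ 0.  0. -1.] F [ 0.3  0.4 -1.1] w 0.005911384636660359 q [ 34.4  24.7  73.4   0.   81.9 134.8]
```

View pics/w8.png

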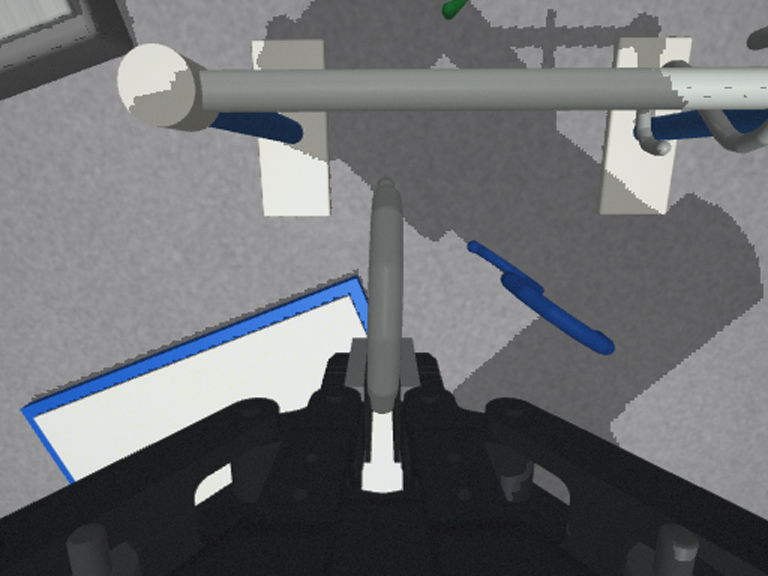

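The hook is free of the bar, with the bar at row 90 and the tip at row 183. I lift and carry it to the scraper.

carry_out --plan '[[[0,-0.03,-0.005],[0,0,0],0.0],[[0,-0.05,0],[0,0,0],0.0],[[0,-0.05,0],[0,0,0],0.0],[[0.02,-0.04,0.005],[0,-1,0],0.0],[[0.05,0,0.013],[0,-1.2,0],0.0],[[0.05,0,0.012],[0,-1.2,0],0.0],[[0.05,0,0.011],[0,-1.2,0],0.0],[[0.05,0,0.01],[0,-1.2,0],0.0]]'

```text
time_s: 9.25
position: [0.4096, 0.186, 0.3794]
tool_rot: [[-0.079, 0.0, 0.997], [-0.997, -0.0, -0.079], [0.0, -1.0, 0.0]]
ft_force: [0.9, -1.3, -1.3]
grip_width: 0.0062
```

carry_out --plan '[[[0.05,0,0.009],[0,-1.2,0],0.0],[[0.05,0,0.008],[0,-1.2,0],0.0],[[0.05,0,0.006],[0,-1.2,0],0.0],[[0.05,0,0.005],[0,-1.2,0],0.0],[[0.05,0,0.004],[0,-1.2,0],0.0],[[0.05,0,0.003],[0,-1.2,0],0.0],[[0.05,0,0.002],[0,-1.2,0],0.0],[[0.04,0,0],[0,0,0],0.0]]'

```text
time_s: 10.25
position: [0.443, -0.2055, 0.3792]
tool_rot: [[0.065, -0.0, 0.998], [-0.998, -0.0, 0.065], [0.0, -1.0, -0.0]]
ft_force: [1.0, 0.6, -1.1]
grip_width: 0.0064
```

```bash
python3 - <<'E'
from h import *
stat()
t=env.get_image("top");save(t,"t9.png",s=1.5)
E
```

```text
t 10.25 pos [ 0.443  -0.2055  0.3792] yaw 3.75 ydown [-0. -0. -1.] F [ 1.   0.6 -1.1] w 0.0064068399772282385 q [-38.8  11.7  65.   -0.  103.3  47.4]
```

View pics/t9.png

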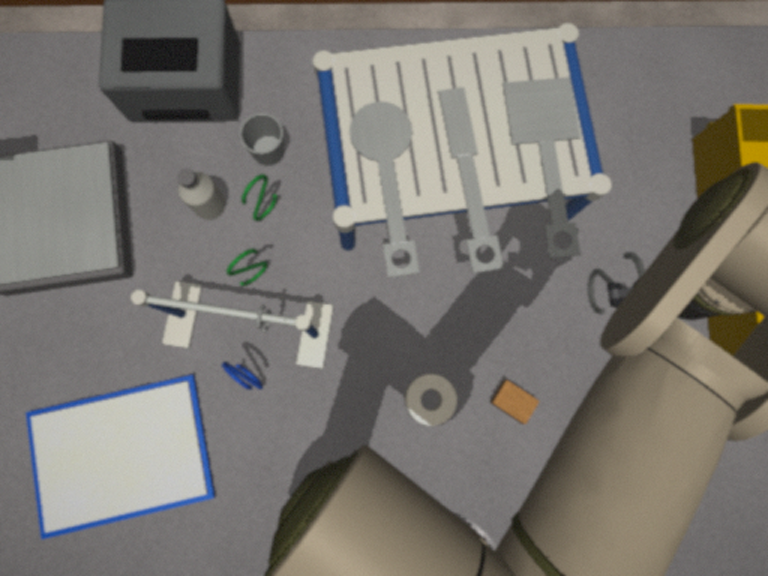

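The hook is held in front of the scraper's handle end. I lower it to entry height, with the plate level with the bend's opening, and stay clear in front.

carry_out --plan '[[[0,0.05,0],[0,0,0],0.0],[[0,0.05,0],[0,0,0],0.0],[[0,0.05,0],[0,0,0],0.0],[[0,0.038,0],[0,0,0],0.0],[[0,0,0],[0,0,0],0.0],[[0,0,0],[0,0,0],0.0]]'

```text
time_s: 11.05
position: [0.4438, -0.2038, 0.193]
tool_rot: [[0.067, 0.002, 0.998], [-0.998, -0.002, 0.067], [0.002, -1.0, 0.002]]
ft_force: [-0.8, 0.0, -0.8]
grip_width: 0.006
```

```bash
python3 - <<'E'
from h import *
import pickle
stat(); s=env.observe(); p=env.get_image("wrist"); pickle.dump((s,p),open("w10.pkl","wb"))
T=np.linalg.inv(np.array(p["tool_from_camera"]));k=K(p)
def pr(q): c=T@np.array([*q,1]);c=k@c[:3];return c[:2]/c[2]*1.5
for q in [(0,-.0084,.0596),(0,-.0154,.0596),(0,-.0474,.0276),(0,-.0154,-.004)]: print(q,pr(q).round(0))
save(p,"w10.png",s=1.5)
p=env.get_image("side"); save(p,"s10.png",(40,240,150,400),3)
E
```

```text
t 11.05 pos [ 0.4438 -0.2038  0.193 ] yaw 3.82 ydown [ 0.002 -0.002 -1.   ] F [-0.8  0.  -0.8] w 0.006044684746820361 q [-38.6  17.6  87.7  -0.   74.6  47.6]
(0, -0.0084, 0.0596) [384. 185.]
(0, -0.0154, 0.0596) [384. 186.]
(0, -0.0474, 0.0276) [384. 339.]
(0, -0.0154, -0.004) [383. 397.]
```

View pics/w10.png

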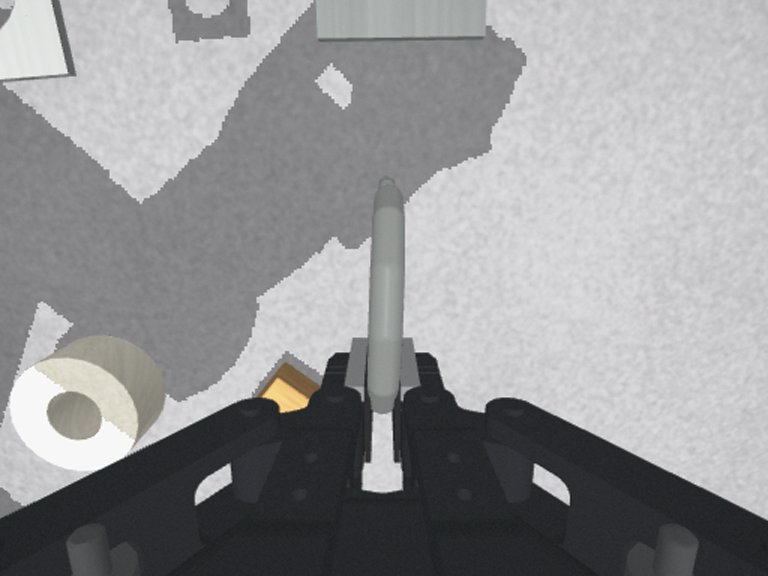

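View pics/s10.png

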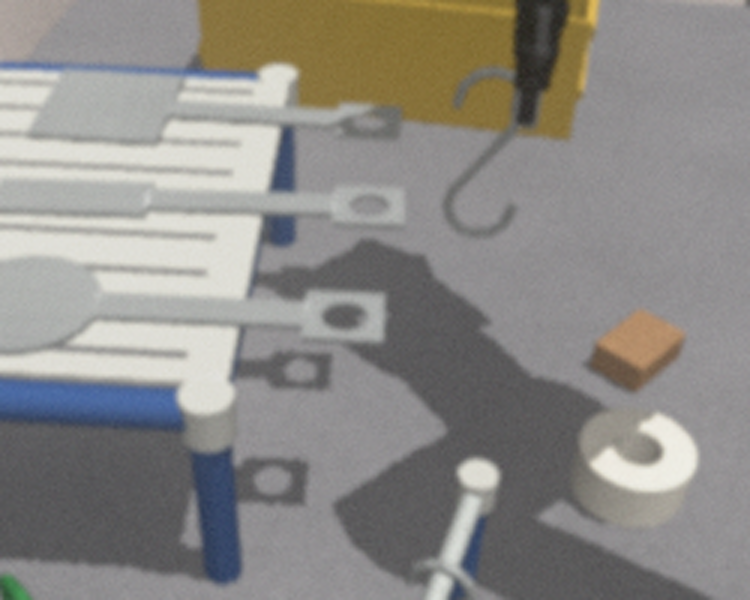

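The hook in hand projects as predicted: tip expected at row 185, seen at about 183. The plate's front edge spans columns 317–486 at row 38, so the plate centre is about 4.5 mm to tool +x of the hook, which agrees with the earlier hole fix. I advance part of the way with that correction.

carry_out --plan '[[[0.0045,0,0.01],[0,0,0],0.0],[[0,0,0.015],[0,0,0],0.0],[[0,0,0.015],[0,0,0],0.0],[[0,0,0.015],[0,0,0],0.0],[[0,0,0.01],[0,0,0],0.0],[[0,0,0],[0,0,0],0.0],[[0,0,0],[0,0,0],0.0]]'

```text
time_s: 12.02
position: [0.508, -0.2032, 0.1912]
tool_rot: [[0.067, -0.0, 0.998], [-0.998, 0.0, 0.067], [-0.0, -1.0, -0.0]]
ft_force: [0.0, -1.0, -1.0]
grip_width: 0.0062
```

```bash
python3 - <<'E'
from h import *
import pickle
stat(); s=env.observe(); p=env.get_image("wrist"); pickle.dump((s,p),open("w11.pkl","wb"))
save(p,"w11.png",s=1.5)
p=env.get_image("side"); save(p,"s11.png",(50,150,200,340),5)
E
```

```text
t 12.025 pos [ 0.508  -0.2032  0.1912] yaw 3.83 ydown [-0.  0. -1.] F [ 0. -1. -1.] w 0.006233207441888616 q [-34.2  23.4  78.7  -0.   77.9  52. ]
```

View pics/w11.png

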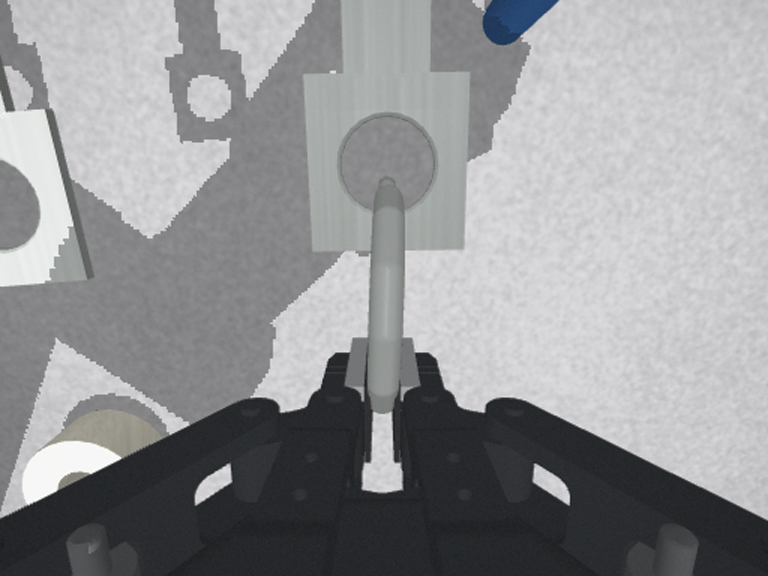

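View pics/s11.png

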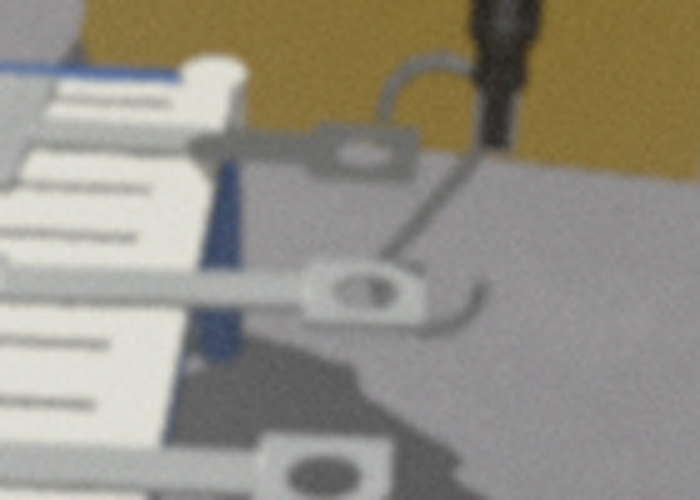

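```bash
python3 - <<'E'
from h import *
import pickle
s,p=pickle.load(open("w11.pkl","rb"))
R=np.array(s["tool_rot"])
for n,px in [("hole",(387,162)),("near edge",(388,210)),("plate front",(388,249)),("far",(387,114))]:
    w=atz(ray(p,np.array(px)/1.5,s),.184); print(n,w.round(4),(R.T@(w-s["position"])).round(4))
E
```

```text
hole [ 0.5738 -0.1999  0.184 ] [0.0011 0.0072 0.0659]
near edge [ 0.5588 -0.2013  0.184 ] [0.0015 0.0072 0.0508]
plate front [ 0.546  -0.2022  0.184 ] [0.0015 0.0072 0.038 ]
far [ 0.5881 -0.1989  0.184 ] [0.001  0.0072 0.0802]
```

The hole centre is at column 387, in line with the tip, and 10 mm ahead of it. I advance 15 mm (tip about 5 mm past centre), then lower.

carry_out --plan '[[[0,0,0.008],[0,0,0],0.0],[[0,0,0.007],[0,0,0],0.0],[[0,0,0],[0,0,0],0.0],[[0,0,0],[0,0,0],0.0]]'

```text
time_s: 12.62
position: [0.5232, -0.2022, 0.1912]
tool_rot: [[0.067, -0.0, 0.998], [-0.998, 0.0, 0.067], [-0.0, -1.0, -0.0]]
ft_force: [-0.4, -0.4, -1.2]
grip_width: 0.0064
```

```bash
python3 - <<'E'
from h import *
stat(); p=env.get_image("wrist"); save(p,"w12.png",(0,300,150,370),2.5)
E
```

```text
t 12.625 pos [ 0.5232 -0.2022  0.1912] yaw 3.83 ydown [-0.  0. -1.] F [-0.4 -0.4 -1.2] w 0.006353260323055814 q [-33.2  24.7  76.5  -0.   78.8  52.9]
```

View pics/w12.png

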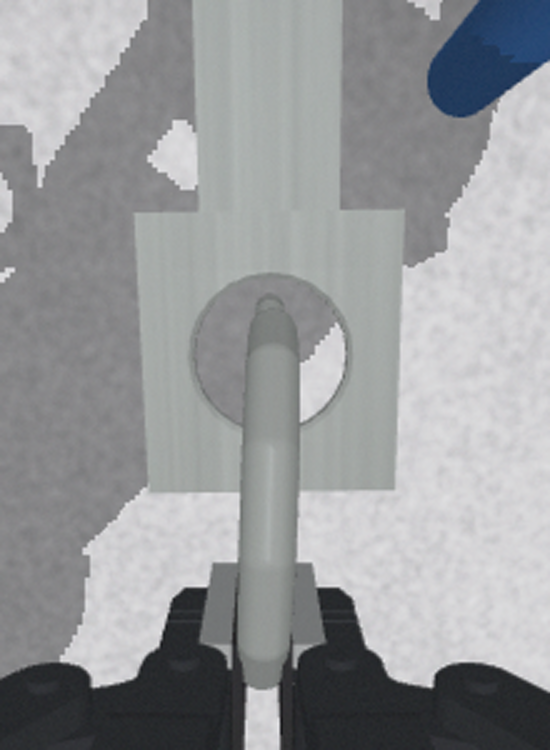

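The tip, at (270,300) in the crop, lies inside the hole's outline, which spans rows 273–430. I lower it.

carry_out --plan '[[[0,0.01,0],[0,0,0],0.0],[[0,0.01,0],[0,0,0],0.0],[[0,0.01,0],[0,0,0],0.0],[[0,0.007,0],[0,0,0],0.0],[[0,0,0],[0,0,0],0.0],[[0,0,0],[0,0,0],0.0]]'

```text
time_s: 13.42
position: [0.5234, -0.2024, 0.1546]
tool_rot: [[0.067, 0.0, 0.998], [-0.998, -0.0, 0.067], [0.0, -1.0, 0.0]]
ft_force: [-0.2, 0.1, -0.5]
grip_width: 0.0064
```

```bash
python3 - <<'E'
from h import *
stat(); p=env.get_image("wrist"); save(p,"w13.png",(0,300,150,370),2.5)
p=env.get_image("side"); save(p,"s13.png",(50,150,200,340),5)
E
```

```text
t 13.425 pos [ 0.5234 -0.2024  0.1546] yaw 3.83 ydown [ 0. -0. -1.] F [-0.2  0.1 -0.5] w 0.006384026672922515 q [-33.2  26.7  79.7  -0.   73.6  52.9]
```

View pics/w13.png

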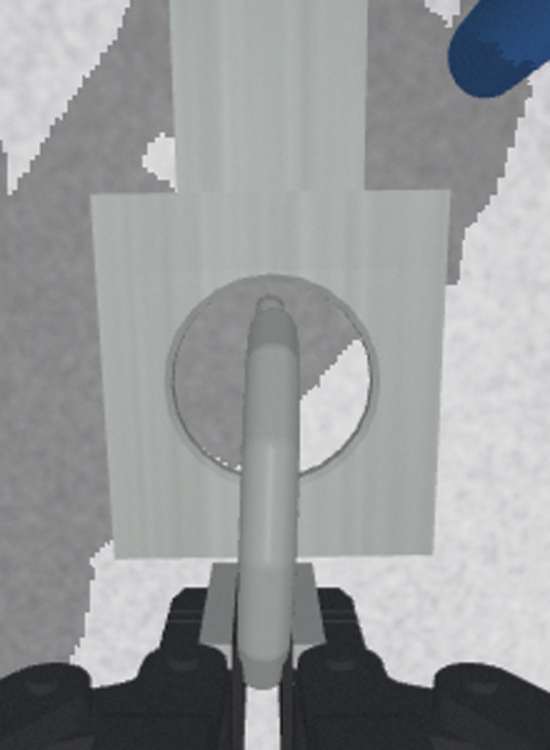

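View pics/s13.png

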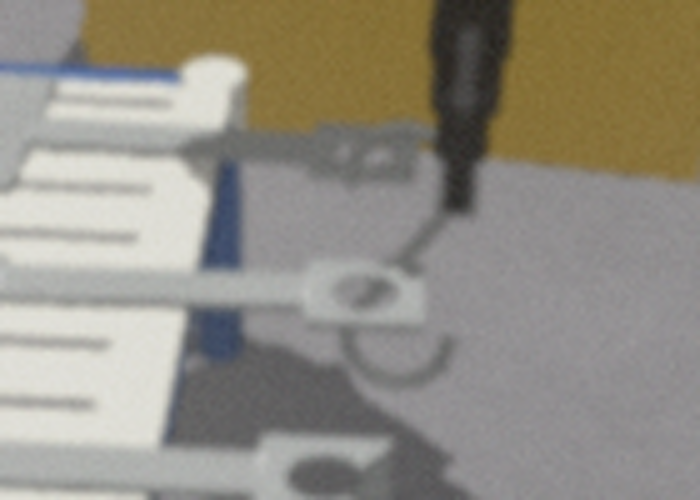

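The tip is through the hole and no contact force shows. I do the last 8 mm gently.

carry_out --plan '[[[0,0.003,0],[0,0,0],0.0],[[0,0.003,0],[0,0,0],0.0],[[0,0.002,0],[0,0,0],0.0],[[0,0,0],[0,0,0],0.0]]'

```text
time_s: 14.02
position: [0.5233, -0.2023, 0.1463]
tool_rot: [[0.067, 0.0, 0.998], [-0.998, -0.0, 0.067], [0.0, -1.0, 0.0]]
ft_force: [-1.2, 0.4, -1.1]
grip_width: 0.0063
```

```bash
python3 - <<'E'
from h import *
stat(); p=env.get_image("side"); save(p,"s14.png",(50,150,200,340),5)
E
```

```text
t 14.025 pos [ 0.5233 -0.2023  0.1463] yaw 3.83 ydown [ 0. -0. -1.] F [-1.2  0.4 -1.1] w 0.00630124643002481 q [-33.2  27.2  80.4   0.   72.4  52.9]
```

View pics/s14.png

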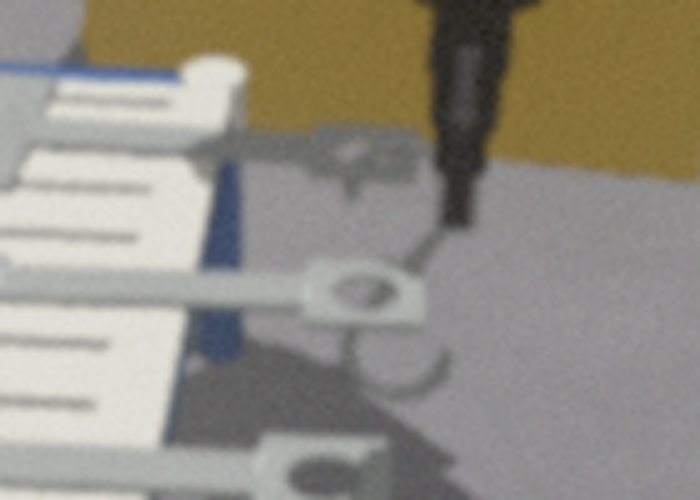

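carry_out --plan '[[[0,0.001,0],[0,0,0],0.0],[[0,0,0],[0,0,0],0.0],[[0,0,0],[0,0,0],0.0]]'

```text
time_s: 14.45
position: [0.5234, -0.2024, 0.1457]
tool_rot: [[0.067, 0.001, 0.998], [-0.998, -0.0, 0.067], [0.0, -1.0, 0.001]]
ft_force: [-1.0, 1.0, 4.6]
grip_width: 0.006
```

carry_out --plan '[[[0,0.001,0],[0,0,0],0.0],[[0,0,0],[0,0,0],0.0],[[0,0,0],[0,0,0],0.0]]'

```text
time_s: 14.82
position: [0.5233, -0.2023, 0.1444]
tool_rot: [[0.067, 0.0, 0.998], [-0.998, -0.0, 0.067], [0.0, -1.0, 0.0]]
ft_force: [-0.5, 0.1, 5.2]
grip_width: 0.0061
```

Contact is felt at about 5 N. I back off 1.2 mm and release gently.

carry_out --plan '[[[0,-0.0012,0],[0,0,0],0.0],[[0,0,0],[0,0,0],0.0],[[0,0,0],[0,0,0],0.008],[[0,0,0],[0,0,0],0.01],[[0,0,0],[0,0,0],0.014],[[0,0,0],[0,0,0],0.02],[[0,0,0],[0,0,0],0.03],[[0,0,0],[0,0,0],0.03]]' --force 20

```text
time_s: 15.82
position: [0.5232, -0.2022, 0.1455]
tool_rot: [[0.067, -0.0, 0.998], [-0.998, 0.0, 0.067], [-0.0, -1.0, -0.0]]
ft_force: [0.9, 0.9, 0.6]
grip_width: 0.0301
```

```bash
python3 - <<'E'
from h import *
stat(); p=env.get_image("wrist"); save(p,"w15.png",(0,384,100,420),2)
p=env.get_image("side"); save(p,"s15.png",(50,150,200,340),5)
E
```

```text
t 15.825 pos [ 0.5232 -0.2022  0.1455] yaw 3.83 ydown [-0.  0. -1.] F [0.9 0.9 0.6] w 0.030068628986769767 q [-33.2  27.2  80.5   0.   72.3  52.9]
```

View pics/w15.png

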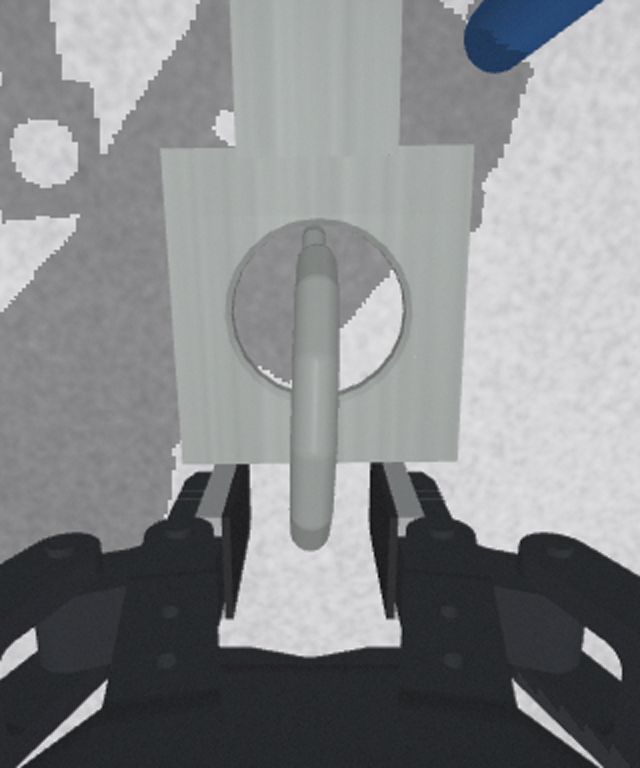

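View pics/s15.png

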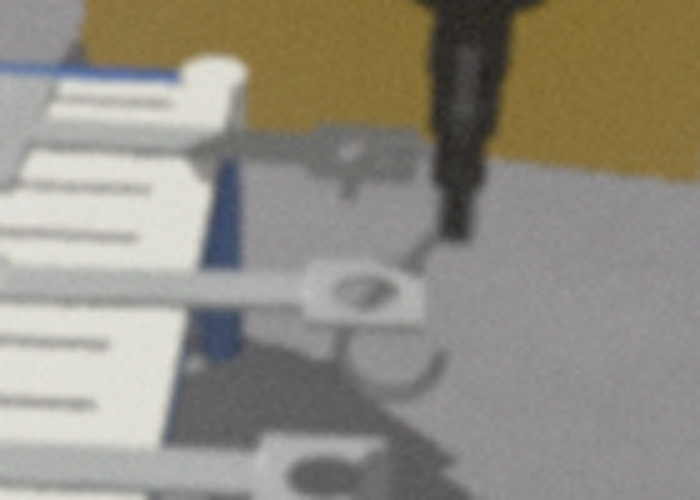

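Released. The hook hangs in the hole, clear of both fingers. I retreat straight up.

carry_out --plan '[[[0,-0.01,0],[0,0,0],0.03],[[0,-0.02,0],[0,0,0],0.03],[[0,-0.03,0],[0,0,0],0.03],[[0,-0.04,0],[0,0,0],0.03],[[0,-0.04,-0.03],[0,0,0],0.03],[[0,-0.02,-0.04],[0,0,0],0.03],[[0,0,0],[0,0,0],0.03],[[0,0,0],[0,0,0],0.03]]'

```text
time_s: 16.92
position: [0.4536, -0.2069, 0.3056]
tool_rot: [[0.067, 0.0, 0.998], [-0.998, 0.0, 0.067], [-0.0, -1.0, 0.0]]
ft_force: [0.3, 0.5, -0.3]
grip_width: 0.0301
```

```bash
python3 - <<'E'
from h import *
stat(); p=env.get_image("wrist"); save(p,"w16.png",(0,384,0,512),1.5)
p=env.get_image("side"); save(p,"s16.png",(50,150,200,340),5)
E
```

```text
t 16.925 pos [ 0.4536 -0.2069  0.3056] yaw 3.81 ydown [ 0.  0. -1.] F [ 0.3  0.5 -0.3] w 0.03012608588812565 q [-38.2  14.   73.6   0.   92.4  48. ]
```

View pics/w16.png

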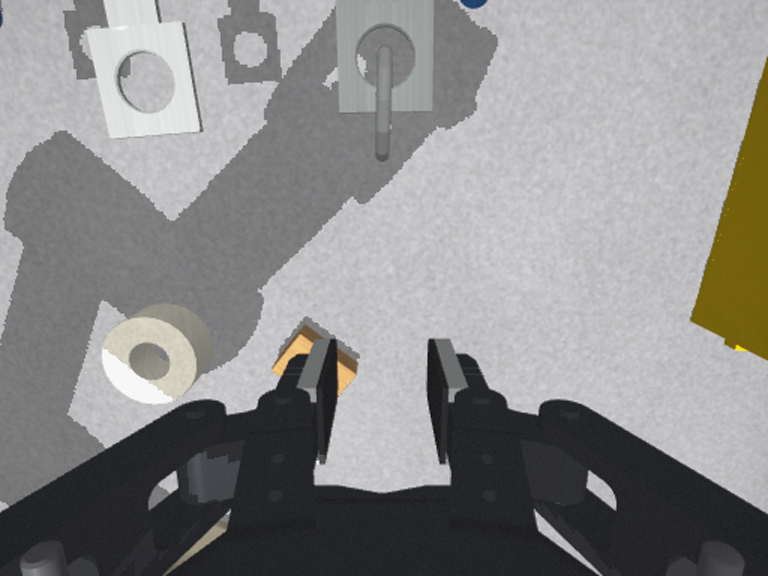

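View pics/s16.png

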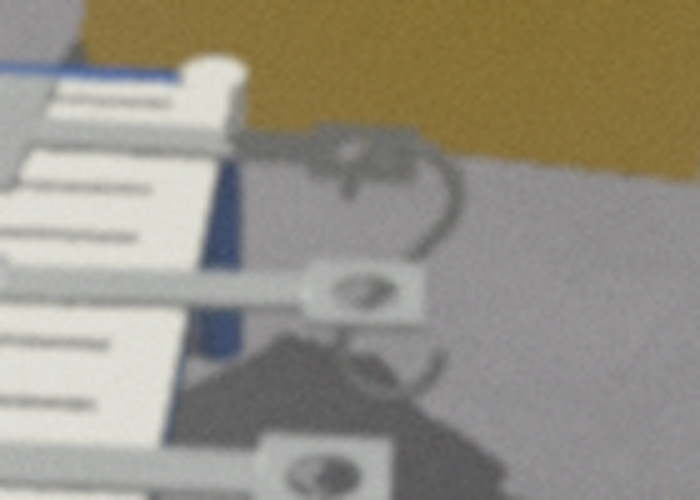

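The hook hangs with its bend over the handle end, seen at (383,100) in the wrist view. Its tip shows below the plate at (350,190) in the side crop, and the scraper is still on the stand. I let it settle, check that it is still, and hand in.

carry_out --plan '[[[0,-0.02,-0.02],[0,0,0],0.03],[[0,0,0],[0,0,0],0.03],[[0,0,0],[0,0,0],0.03],[[0,0,0],[0,0,0],0.03],[[0,0,0],[0,0,0],0.03],[[0,0,0],[0,0,0],0.03],[[0,0,0],[0,0,0],0.03],[[0,0,0],[0,0,0],0.03]]'

```text
time_s: 18.02
position: [0.4334, -0.2083, 0.3255]
tool_rot: [[0.067, -0.0, 0.998], [-0.998, -0.0, 0.067], [0.0, -1.0, -0.0]]
ft_force: [-0.1, -0.5, -0.1]
grip_width: 0.03
```

```bash
python3 - <<'E'
from h import *
stat(); p=env.get_image("side"); save(p,"s17.png",s=1.5)
a=cv2.imread("pics/s16.png"); b=cv2.resize(p["image"][50:150,200:340,::-1],None,fx=5,fy=5,interpolation=cv2.INTER_CUBIC)
d=np.abs(cv2.blur(a,(15,15)).astype(int)-cv2.blur(b,(15,15)))[100:420,300:500]; print("diff",d.max(),d.mean())
E
```

```text
t 18.025 pos [ 0.4334 -0.2083  0.3255] yaw 3.83 ydown [-0. -0. -1.] F [-0.1 -0.5 -0.1] w 0.03002756226288015 q [-39.8  11.6  73.6  -0.   94.8  46.4]
diff 45 1.807234375
```

View pics/s17.png

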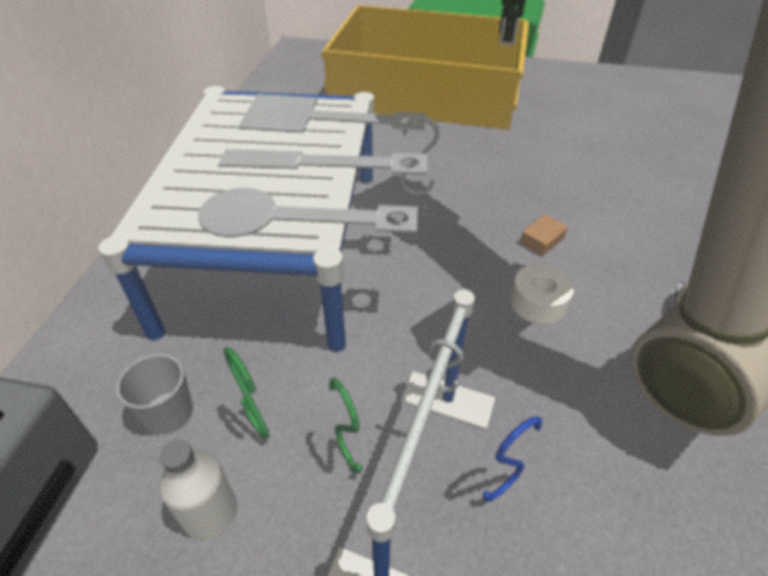

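```bash
python3 -c "
from rig import env
print(env.close_job())"
```

```text
the job is handed in; nothing more can be done
None
```

The large S-hook now hangs in the hole at the handle end of the square-bladed scraper, and the job is handed in at about 18 s of the 54 s allowed.

- **What I did:** I pinched the hook's robot-side leg, lifted it 41 mm and drew it level off the bar. I then carried it to the scraper, lowered its tip through the hole until I felt contact, backed off about 1 mm and released it.
- **Last checks:** The wrist picture after release shows the bend over the handle end. The side view shows the tip below the plate, the hook hanging with the gripper well clear, and the scraper still on the stand. The small hook and the coloured look-alikes look unmoved.
- **Force on the scraper:** I felt about 5 N at contact, somewhat more than I wanted on a loose scraper. It lasted under a second, and I saw no sign that the scraper moved.
- **Stillness check:** The before-and-after comparison gave a mean difference of 1.8 grey levels, with a largest of 45. I put the 45 down to the arm's moving shadow, but I did not separate the two.

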